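# Refill the toggle dispenser and hold its flap open for the customer

### The arm

A 7-joint arm with a two-finger parallel gripper is mounted at the origin on the work surface. World frame = base frame: x ahead of the robot, y to its left, z up, the work surface at z = 0. Lengths are in mm, angles in rad, forces in N, time in s.
With the tool pointing down it reaches from about 400 to 900 mm from the base axis. Payload 5.6 kg.
Tool frame: the origin (TCP) lies midway between the tips of the shut fingers; the grasp point (between the pads) lies 19 mm behind it; z points along the fingers, y is the line along which they close (so a half turn about z gives the same grasp; the last joint's range is limited). The gripper opens to 92 mm and grips with 3 to 60 N. Pads are 20 mm wide; open, the fingers measure 128 mm over their backs; the gripper's body (75 mm by 189 mm) begins 69 mm behind the grasp point.
Start: joints at [-1.23, 0.468, -0.012, 1.603, 0.006, 1.071, -0.056], TCP at [243.431, 602.702, 214.592] pointing down, gripper open.
Joint ranges: [-2.53, 2.53], [-0.31, 2.02], [-1.57, 1.55], [0.28, 2.44], [-1.29, 4.43], [0.15, 1.84], [-2.92, 2.92]. Speed limits (rad/s): [2.57, 2.57, 3.14, 3.14, 3.14, 3.14, 3.14].

### API

Orientations are given as a rotation vector (axis times angle).
In Python, from cell import robot, grip, kin, viewer gives the robot as it stands. Calls block until the motion is done:
- robot.movep(position, orientation): joint-space move of the TCP to a pose.
- robot.servo_line(position, feed=150, rotation=None): straight line of the TCP; rotation=None keeps the orientation; feed is the mean speed in mm/s.
- robot.goto_joints(angles): joint-space move.
- grip(opening, newtons=None): opening from 0.0 (shut) to 1.0 (fully open); newtons is the grip in N (None keeps the last); returns when the fingers have stopped.
- robot.hold(seconds).
- kin.ik(position, orientation): joint angles nearest the present ones, or None.
- robot.observe(): the state.
- viewer.read_camera(name): name is "scene" or "top" or "wrist"; returns the picture (400x640x3 uint8, red, green, blue); there is no depth.
- viewer.camera_info(name): a dict with "camera_matrix" (3x3 intrinsics, pixels), "R" (3x3) and "t" (3): a world point X has camera coordinates R X + t. Camera axes: x right, y down, z forward; pixel columns grow to the right and rows downward; lengths in mm; the calibration is good to about 2 mm. A picture is of the moment at which its call begins: read the wrist's pose just before it. camera_info takes no time and is no camera call; for the wrist camera it gives the pose at the moment of the call.
A pose or a line that the arm cannot do raises robot.IKError and nothing moves.
- robot.job_done(): hands the job in; it is judged then, once.
Trained networks look in the newest picture that a camera, given by its name, has taken for a name from the list of things; names that differ only in an ending like _2 or _b are one class to them, and where a whole thing is asked for, a point or a joint stands for the part that bears it (a point fixed in the world has none). Each returns a list of dicts, best first, with "confidence" (0 to 1); they miss things now and then, are a little off and sometimes report something else, mostly with a low value. They report only what shows in the picture. A call takes as long as a camera call. They do not tell look-alikes from the thing itself.
- viewer.silhouettes(name, camera): "mask" (400x640 bool, what is visible of it).
- viewer.pinpoint(name, camera): "at" ([x, y, z] in mm, in the coordinates of the camera as it stood for that picture, good to about 4 mm: a listed point, or the origin of a listed thing).
The state is a dict: "t": time; "joints": joint angles; "joint_velocities": joint speeds; "joint_torque": joint torques, N m; "tcp_pos": TCP position; "tcp_rot": TCP orientation; "contact_force": force on the tool from outside, world axes, zero at the start; "wrist_torque": the same for the moment, N m; "grip_width": opening from 0.0 (shut) to 1.0 (fully open); "grip_force": force on a finger pad.
Only numpy, scipy, OpenCV 4.12 (cv2) and the standard library are available. Lean on these libraries where they do the work, as an engineer would, in place of code of your own. Each camera call takes 0.05 s, during which the arm holds its last target. There are 200 camera calls.

### The job

Refill the plywood dispenser for the customer across the counter: pick up the yellow stock bin, tip all six toggles out of it into the dispenser's open hopper while the clear flap stays shut, and stand the empty bin upright on the counter again. Then lift the clear flap, which has a black bar as its pull, and finish with the gripper's fingers still holding it open, without moving, at 60 degrees from shut (a few degrees either way will do): do not let go, it would fall shut. Leave everything else on the counter where it is.

Things in the scene. Friction and masses are not known exactly. Their poses are not given: they have to be found in the camera images.
- bin_center (a point): Yellow stock bin, loose, about 0.25 kg full, open on top: 64 mm wide (its y, outside), 58 mm high, 3 mm walls. This point: mid-width, half-way up (29 mm over its underside). z up. Back wall at +x, 55 mm off; side walls full height from there to 25 mm in front (-x) of this point, dropping to 33 mm at the front. Can be straddled from above, a finger outside each side wall.
- bin_lip (a point): Middle of the bin's low front lip: 72 mm in front (bin's -x) of bin_center, 27 mm over the underside. From the floor's end (27 mm behind the lip) a ramp flares up to it at about 40 degrees. The inside is smooth: the toggles run out over this lip when the front is tipped down steeply (65 degrees or more).
- dispenser: Dispenser: a fixed plywood box, 270 mm long (its x), 180 mm wide (its y), 200 mm high at the hopper. Origin on the counter under its centre. +x points to the customer, away from the robot (give or take 15 degrees). The open hopper is the half at -x, the trough under the clear flap the half at +x; a smooth chute inside leads from the hopper down into the trough.
- hopper_mouth (a point): Centre of the hopper's open top, at rim height (200 mm over the counter). The opening is 113 mm along the dispenser's x by 168 mm along its y.
- trough (a point): Centre of the trough's floor, 14 mm over the counter, under the flap.
- flap (a joint): Angle of the clear flap in rad: 0 shut (where it starts; it then slopes 19 degrees down towards the customer), growing as its free edge rises, stop at 1.5. It falls shut by its own weight from any angle when let go; about 1 to 2 N at the bar lifts it.
- flap_hinge (a point): Middle of the flap's hinge line, which runs along the dispenser's y, at the top of the trough (132 mm over the counter). The flap is 155 mm long from the hinge to its free edge at +x.
- flap_bar (a point): Middle of the flap's pull, a round black bar 12 mm thick parallel to the hinge, about 98 mm clear between its posts, 35 mm clear over the flap: 118 mm along the flap from the hinge and 45 mm off its plane, so 126 mm from the hinge axis, about which it turns with the flap. Easily pinched from above, one finger on the hinge's side, one on the free edge's side.
- toggle0_center (a point): Turned barrel toggle 0 of 6 (dark brown), 22 mm across, 26 mm long, 18 g; this point is its centre. At the start all six stand in the stock bin.
- toggle1_center (a point): Turned barrel toggle 1 of 6 (pale), 22 mm across, 26 mm long, 18 g; this point is its centre. At the start all six stand in the stock bin.
- toggle2_center (a point): Turned barrel toggle 2 of 6 (dark brown), 22 mm across, 26 mm long, 18 g; this point is its centre. At the start all six stand in the stock bin.
- toggle3_center (a point): Turned barrel toggle 3 of 6 (pale), 22 mm across, 26 mm long, 18 g; this point is its centre. At the start all six stand in the stock bin.
- toggle4_center (a point): Turned barrel toggle 4 of 6 (dark brown), 22 mm across, 26 mm long, 18 g; this point is its centre. At the start all six stand in the stock bin.
- toggle5_center (a point): Turned barrel toggle 5 of 6 (pale), 22 mm across, 26 mm long, 18 g; this point is its centre. At the start all six stand in the stock bin.
- balm_tin: Bystander: round green tin, 71 mm across, 30 mm high, flat on the counter. Origin at the centre of its underside. Leave it where it is.
- polish_jar: Bystander: amber glass jar with brass cap, 60 mm across, 85 mm high. Origin at the centre of its underside. Leave it where it is.
- mug: Bystander: blue mug, 80 mm across, 90 mm high, handle to its +y. Origin at the centre of its underside. Leave it where it is.
- hammer: Bystander: hammer lying flat. Origin at the centre of its underside. Leave it where it is.
- screwdriver: Bystander: screwdriver with orange handle, 170 mm long, lying between the robot and the work. Origin at the centre of its underside. Leave it where it is.
- torch: Bystander: black torch, 120 mm long, 36 mm across, lying down. Origin at the centre of its underside. Leave it where it is.
Mind the look-alikes: they are no part of the job. Of the things shaped like the part that bears bin_center, the yellow one is meant.

How it is judged:
By the outcome, as a careful person would: the job done as asked, in the order asked, and still so for the second after the job is handed in, while the arm keeps its last pose, push and grip.
It also fails if it takes over 72 s, if anything falls off the work surface, if the arm or the gripper's body presses on something with over 40 N, if the wrist force passes 120 N, or if a joint passes its speed limit or range.

## Working session

There is one attempt and no reset: what is moved stays moved. The work goes in short steps, each a Python script; the robot and the scene stay as the last script left them, time stands still between calls to the robot, and variables do not carry over. Pictures are saved under pics/ and viewed, at most 10 in all, crops included, and the job is handed in when it is done.

```bash
ls; mkdir -p pics
cat > h.py <<'E'
import numpy as np, cv2
from scipy.spatial.transform import Rotation as Ro
from cell import robot, grip, kin, viewer
def snap(cam,fn=None):
    im=viewer.read_camera(cam); 
    if fn: cv2.imwrite('pics/'+fn,im[:,:,::-1])
    return im
def world(p,cam):
    i=viewer.camera_info(cam); return np.array(i['R']).T@(np.array(p)-np.array(i['t']))
def px(X,cam):
    i=viewer.camera_info(cam); c=np.array(i['camera_matrix'])@(np.array(i['R'])@np.array(X)+np.array(i['t'])); return c[:2]/c[2]
def find(name,cam):
    return [(round(d['confidence'],2),world(d['at'],cam)) for d in viewer.pinpoint(name,cam)]
E
python3 - <<'E'
from h import *
np.set_printoptions(precision=1,suppress=True)
a=snap('scene'); b=snap('top')
cv2.imwrite('pics/a.png',np.vstack([a,b])[:,:,::-1][::1])
cv2.imwrite('pics/a.png',cv2.resize(np.hstack([a,b])[:,:,::-1],(800,250))); cv2.imwrite('pics/s.png',a[:,:,::-1]);cv2.imwrite('pics/t.png',b[:,:,::-1])
for cam in ('scene','top'):
    for n in 'bin_center bin_lip dispenser hopper_mouth flap_hinge flap_bar balm_tin polish_jar mug hammer screwdriver torch toggle0_center'.split():
        for c,w in find(n,cam): print(cam,n,c,w,px(w,cam))
o=robot.observe(); print(o['t'],o['tcp_rot'],o['contact_force'])
E
```

```text
pics
scene bin_center 0.96 [499.3 195.6  34.6] [364.  229.9]
scene bin_center 0.73 [657.6 172.4  29.1] [333.8 255.6]
scene bin_center 0.59 [328.3 251.2  27.3] [400.6 209.7]
scene bin_center 0.23 [406.9   1.3  -0.9] [338.1 193.5]
scene bin_lip 0.77 [435.8 190.7  27.6] [372.4 219.3]
scene bin_lip 0.63 [726.9 180.8  25.4] [323.8 270.5]
scene bin_lip 0.63 [291.7 320.4  33. ] [420.8 212.3]
scene bin_lip 0.52 [ 642.1 -218.4  133.6] [256.7 182.1]
scene dispenser 0.69 [ 520.6 -229.4    4.7] [277.6 181.1]
scene hopper_mouth 0.79 [ 450.1 -234.8  204.8] [285.8 138.5]
scene flap_hinge 0.77 [ 513.7 -231.3  132. ] [276.6 160.6]
scene flap_bar 0.64 [ 642.4 -217.4  135.2] [256.8 182. ]
scene balm_tin 0.65 [736.4  15.4   5.9] [287.9 249.4]
scene balm_tin 0.3 [ 514.  -232.9  131.2] [276.3 160.5]
scene polish_jar 0.63 [742.6  13.1   3.3] [286.4 250.5]
scene polish_jar 0.56 [ 508.  -484.8   -2.9] [236.  150.5]
scene mug 0.71 [ 708.1 -345.3    0.7] [225.8 195.6]
scene mug 0.26 [404.3   1.2   4. ] [338.5 192.4]
scene hammer 0.89 [585.6 443.3   1.7] [404.8 287.9]
scene screwdriver 0.57 [407.9   2.6  -0.9] 
[... 872 characters left out ...]
4  138.8] [403.1 197.7]
top flap_bar 0.76 [ 638.  -224.1  135.4] [397.2 154.9]
top balm_tin 0.81 [738.5   5.1  -4. ] [318.3 132. ]
top balm_tin 0.65 [535.3 213.8  20.1] [251.4 194.1]
top polish_jar 0.78 [ 505.2 -491.     2.9] [477.  204.5]
top polish_jar 0.57 [ 637.5 -222.   136.6] [396.5 154.9]
top mug 0.9 [ 713.4 -343.8   -1.6] [427.8 139.4]
top hammer 0.71 [585.  441.9  -1.7] [181.5 179.2]
top hammer 0.28 [507.3 212.8  15.9] [251.8 203.1]
top screwdriver 0.68 [404.6  -2.7   2.9] [320.6 236.3]
top screwdriver 0.39 [ 510.5 -236.   134.8] [402.  198.8]
top torch 0.67 [402.1 478.2   2.3] [167.9 236.6]
top toggle0_center 0.43 [484.5 178.4  17.5] [262.6 210.4]
1.4 [0.6 3.1 0. ] [ 0.2  0.  -0.5]
```

View pics/s.png

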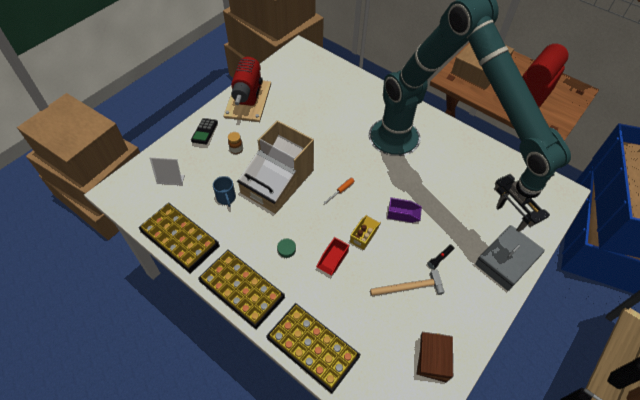

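View pics/t.png

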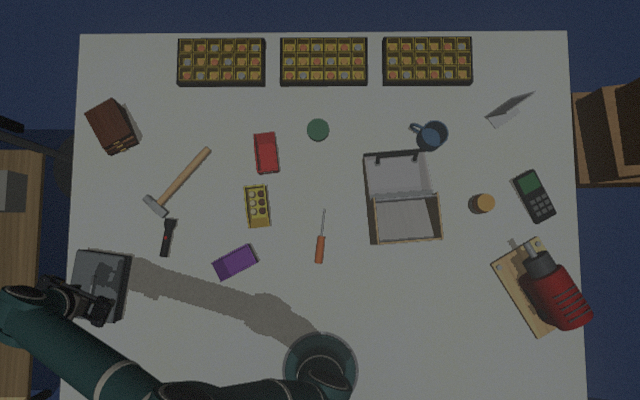

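Candidates for the bin: yellow (scene 364,230 / top 256,205), red (334,256 / 266,155) and purple (401,210 / 237,260). The yellow one, holding the toggles, matches the description. Next is a close check from the wrist, plus pour reachability.

```bash
cat >> h.py <<'E'
def Rz(a): return Ro.from_euler('z',a).as_matrix()
def Ry(a): return Ro.from_euler('y',a).as_matrix()
DOWN=[np.diag([1.,-1,-1]),np.diag([-1.,1,-1])]   # tool in bin frame, two half turns
rv=lambda R: Ro.from_matrix(R).as_rotvec()
E
python3 - <<'E'
from h import *
np.set_printoptions(precision=1,suppress=True)
print(viewer.camera_info('wrist')['t'])
hm=np.array([451,-235,0]); d=np.radians(5)
for k in (0,1):
  g=kin.ik([500,198,16],rv(Rz(np.radians(5.5))@DOWN[k])); print(k,'grasp',g)
  for psi in range(-180,180,30):
    for th in (70,80,88):
      RB=Rz(d+np.radians(psi))@Ry(-np.radians(th))
      q=kin.ik(np.array([451,-235,262])+RB@DOWN[k]@[0,0,19],rv(RB@DOWN[k]))
      if q is not None: print(k,psi,th,np.array(q))
R=Rz(np.radians(5.5))@DOWN[0]
robot.movep([480,196,260],rv(R)); print(robot.observe()['t'],robot.observe()['joints'])
im=snap('wrist','w1.png')
for n in ('bin_center','bin_lip'):
  for c,w in find(n,'wrist'): print(n,c,w,px(w,'wrist'))
E
```

```text
[-650.3  -34.1  391.9]
0 grasp [-0.8  0.6  0.5  2.  -0.5  0.6 -1.5]
0 -150 70 [-0.   0.7  0.1  1.6  0.6  1.8  2.1]
0 -150 80 [-0.4  0.9  0.7  1.6  0.5  1.8  2.4]
0 -150 88 [-0.4  1.   0.7  1.6  0.5  1.8  2.4]
0 -120 70 [-0.1  0.6  0.   1.9  0.9  1.6  2.1]
0 -120 80 [-0.4  0.7  0.3  1.9  0.9  1.6  2.1]
0 -120 88 [-0.1  0.8  0.   1.9  1.   1.8  2. ]
0 -90 70 [-0.2  0.4 -0.   2.2  1.3  1.3  2.1]
0 -90 80 [-0.2  0.5 -0.1  2.3  1.4  1.5  1.9]
0 -90 88 [-0.2  0.6 -0.1  2.2  1.4  1.6  1.8]
0 30 70 [ 1.4  0.5 -0.5  2.2 -1.2  1.1  1. ]
0 30 80 [ 1.6  0.7 -0.7  2.2 -1.2  1.1  1. ]
0 30 88 [ 1.6  0.8 -0.7  2.2 -1.3  1.2  1.1]
0 60 70 [ 0.6  0.6  0.4  1.9 -1.1  1.8  1.1]
0 60 80 [ 0.8  0.7  0.2  1.8 -1.1  1.8  1.1]
0 60 88 [ 1.   0.8 -0.   1.8 -1.1  1.8  1.1]
0 90 70 [ 0.9  0.8 -0.2  1.5 -0.6  1.8  0.9]
0 90 80 [ 1.2  1.  -0.7  1.5 -0.5  1.8  0.7]
0 90 88 [ 1.3  1.1 -0.9  1.5 -0.4  1.8  0.6]
1 grasp [-0.5  0.6  0.   2.  -0.   0.6  1.3]
1 -150 70 [-0.5  0.9  0.8  1.6  0.3  1.6 -0.7]
1 -150 80 [-0.5  1.   0.8  1.6  0.4  1.7 -0.7]
1 -150 88 [-0.5  1.1  0.8  1.6  0.4  1.8 -0.7]
1 -120 70 [-0.7  0.7 
[... 248 characters left out ...]
1.1 -1.2]
1 30 70 [ 1.4  0.5 -0.5  2.2 -1.2  1.1 -2.2]
1 30 80 [ 1.6  0.7 -0.7  2.2 -1.2  1.1 -2.1]
1 30 88 [ 1.6  0.8 -0.7  2.2 -1.3  1.2 -2. ]
1 60 70 [ 0.6  0.6  0.4  1.9 -1.1  1.8 -2. ]
1 60 80 [ 0.8  0.7  0.2  1.8 -1.1  1.8 -2. ]
1 60 88 [ 1.   0.8 -0.   1.8 -1.1  1.8 -2. ]
1 90 70 [ 0.9  0.8 -0.2  1.5 -0.6  1.8 -2.2]
1 90 80 [ 1.2  1.  -0.7  1.5 -0.5  1.8 -2.4]
1 90 88 [ 1.3  1.1 -0.9  1.5 -0.4  1.8 -2.6]
3.125 [-1.   0.2  0.6  1.9 -0.1  1.1 -1.8]
bin_center 0.79 [657.6 168.5  32.3] [356.3  20. ]
bin_center 0.63 [504.9 196.7  31.9] [318.  151.7]
bin_center 0.57 [331.6 250.5  28.2] [268.9 267.4]
bin_lip 0.8 [295.2 313.9  26.1] [224.7 284.9]
bin_lip 0.72 [436.7 184.7  22.4] [321.7 201.2]
```

View pics/w1.png

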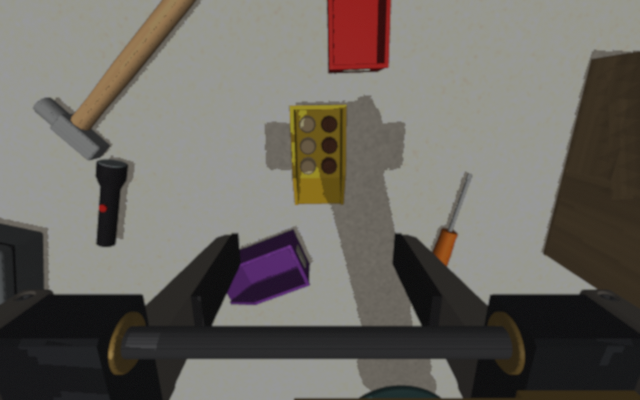

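The wrist view shows the yellow bin at (290–346, 104–205) with six toggles in it and its lip towards the robot. The red and purple bins are empty. I'll grasp the yellow one.

```bash
cat >> h.py <<'E'
def ray(uv,z,cam):
    i=viewer.camera_info(cam); R=np.array(i['R']);c=-R.T@np.array(i['t'])
    d=R.T@np.linalg.inv(np.array(i['camera_matrix']))@[uv[0],uv[1],1.]
    return c+d*(z-c[2])/d[2]
E
python3 - <<'E'
from h import *
np.set_printoptions(precision=2,suppress=True)
b=np.mean([ray((290.5,105.5),58,'wrist'),ray((345.5,105.5),58,'wrist')],0)
l=np.mean([ray((295.5,204),27,'wrist'),ray((344.5,203.5),27,'wrist')],0)
v=b-l; yaw=np.arctan2(v[1],v[0]); c=l+v*72/127
print(b,l,np.linalg.norm(v[:2]),np.degrees(yaw),c)
c[2]=0
R=Rz(yaw)@DOWN[1]; u=np.array([np.cos(yaw),np.sin(yaw),0])
p=c+3*u
robot.movep(p+[0,0,110],rv(R)); grip(1.0)
robot.servo_line(p+[0,0,15],feed=120)
o=robot.observe();print(o['t'],o['contact_force'],o['joints'])
grip(0.0,30); o=robot.observe();print(o['t'],o['grip_width']*92,o['grip_force'],o['contact_force'])
robot.servo_line(p+[0,0,60],feed=80)
o=robot.observe();print(o['t'],o['grip_width']*92,o['contact_force'],o['tcp_pos'],o['wrist_torque'])
np.save('bin.npy',[p[0],p[1],yaw])
snap('scene','s2.png')
d=np.radians(5)
for psi in (-60,-75,-90,-100,-110,-120):
  for th in (0,75,85):
    RB=Rz(d+np.radians(psi))@Ry(-np.radians(th)); q=kin.ik(np.array([451,-255,300])+RB@DOWN[1]@[0,0,19],rv(RB@DOWN[1])); print(psi,th,None if q is None else np.array(q))
E
```

```text
[561.16 202.41  58.  ] [434.32 186.82  27.  ] 127.79478482588993 7.0084627458435556 [506.23 195.66  44.57]
6.375 [-0.66 -0.29  0.79] [ 0.4   1.03 -1.19  1.93  1.14  1.07  0.39]
6.9083 64.11124708390001 29.960301518440247 [-0.72  1.07  3.29]
7.6167 63.79667809608392 [-0.65 -1.03 -2.5 ] [509.21 195.65  59.92] [ 0.02  0.01 -0.  ]
-60 0 [ 1.47  0.56 -1.38  1.79  0.58  1.28  0.55]
-60 75 None
-60 85 None
-75 0 [ 1.47  0.55 -1.37  1.79  0.57  1.28  0.3 ]
-75 75 [ 0.84  0.62 -1.18  2.36  1.8   1.8  -1.  ]
-75 85 [ 0.36  0.51 -0.63  2.4   1.77  1.72 -1.22]
-90 0 [ 1.46  0.53 -1.35  1.79  0.55  1.27  0.05]
-90 75 [ 0.46  0.5  -0.75  2.21  1.49  1.7  -1.07]
-90 85 [-0.38  0.5   0.21  2.27  1.4   1.44 -1.18]
-100 0 [ 1.45  0.52 -1.33  1.79  0.53  1.26 -0.11]
-100 75 [ 0.37  0.54 -0.64  2.09  1.36  1.76 -1.07]
-100 85 [-0.35  0.55  0.21  2.15  1.25  1.51 -1.11]
-110 0 [ 1.43  0.49 -1.29  1.79  0.5   1.24 -0.25]
-110 75 [ 0.3   0.58 -0.53  1.98  1.23  1.81 -1.08]
-110 85 [-0.01  0.61 -0.17  2.    1.21  1.78 -1.11]
-120 0 [ 1.41  0.46 -1.24  1.79  0.46  1.22 -0.39]
-120 75 [-0.08  0.56 -0.01  1.89  1.    1.68 -0.99]
-120 85 [-0.26  0.66  0.21  1.9   1.01  1.69 -1.01]
```

```bash
cat > pour.py <<'E'
from h import *
np.set_printoptions(precision=2,suppress=True)
hm=np.array([451,-235.5,0]); psi=np.radians(5-100)
e=Rz(psi)@[1,0,0]
def pose(th,lz,off=20):
    RB=Rz(psi)@Ry(-np.radians(th)); return hm+off*e+[0,0,lz]+RB@[75,0,-12], rv(RB@DOWN[1])
E
python3 - <<'E'
from pour import *
o=robot.observe(); p=np.array(o['tcp_pos'])
robot.servo_line([p[0],p[1],230],feed=200)
P,r=pose(0,315); robot.servo_line(P,feed=200,rotation=r)
o=robot.observe();print(o['t'],o['joints'],o['grip_width']*92,o['contact_force'])
im=snap('wrist','w2.png'); snap('top','t2.png')
for n in ('hopper_mouth','flap_hinge','flap_bar','dispenser'):
  for cam in ('wrist','top'):
   for c,w in find(n,cam): print(n,cam,c,w)
for th,lz in ((40,240),(60,205),(75,192),(86,190)):
    P,r=pose(th,lz); q=kin.ik(P,r); print(th,P,q if q is None else np.array(q))
E
```

```text
11.4917 [ 1.51  0.56 -1.3   1.69  0.55  1.33  0.02] 63.705232038356314 [ 0.16  0.7  -1.42]
hopper_mouth wrist 0.69 [ 449.12 -242.54  198.14]
hopper_mouth wrist 0.57 [ 428.03 -335.55  303.65]
hopper_mouth top 0.75 [ 451.72 -236.99  199.56]
flap_hinge wrist 0.74 [ 510.31 -233.07  133.38]
flap_hinge wrist 0.29 [ 717.  -343.3    1.6]
flap_hinge top 0.89 [ 510.01 -238.69  135.96]
flap_bar wrist 0.92 [ 642.88 -221.96  135.93]
flap_bar wrist 0.67 [ 516.   -231.28  129.93]
flap_bar wrist 0.26 [ 419.88 -365.07  302.1 ]
dispenser wrist 0.79 [ 519.87 -236.11    0.16]
dispenser top 0.69 [ 522.13 -233.25   -1.94]
40 [ 443.58 -320.34  279.02] [ 1.06  0.4  -1.08  1.98  1.1   1.32 -0.59]
60 [ 445.08 -303.13  263.95] [ 0.87  0.67 -1.16  2.07  1.44  1.78 -0.97]
75 [ 446.55 -286.31  261.34] [ 0.42  0.62 -0.67  2.11  1.41  1.77 -1.14]
86 [ 447.76 -272.56  263.98] [ 0.01  0.65 -0.23  2.13  1.35  1.73 -1.24]
```

Run:
```python
from pour import *
for th,lz,f in ((40,240,100),(60,205,30),(75,192,20),(86,190,15)):
    P,r=pose(th,lz)
    try: robot.servo_line(P,feed=f,rotation=r)
    except robot.IKError as ex:
        print('ik',th,ex); robot.movep(P,r)
    o=robot.observe();print(th,o['t'],o['joints'],o['contact_force'],o['grip_width']*92)
robot.hold(0.7)
o=robot.observe();print(o['contact_force'],o['tcp_pos'])
a=snap('scene'); 
for n in ('toggle0_center',):
  for cam in ('scene',):
   for c,w in find(n,cam): print(n,cam,c,w)
b=snap('top')
for c,w in find('toggle0_center','top'): print(c,w)
cv2.imwrite('pics/p3.png',np.hstack([cv2.resize(a[80:230,190:340],(400,400)),cv2.resize(b[120:260,350:490],(400,400))])[:,:,::-1])
```

```text
40 12.8417 [ 1.06  0.39 -1.07  1.98  1.1   1.31 -0.58] [ 0.89  0.4  -1.91] 63.81946728903995
60 13.7583 [ 0.72  0.53 -0.92  2.08  1.35  1.6  -0.95] [ 0.02  0.24 -1.18] 64.11827456741659
75 14.7667 [ 0.46  0.64 -0.73  2.11  1.43  1.81 -1.15] [-0.15 -0.59 -1.37] 63.94605676141941
86 15.85 [ 0.15  0.68 -0.41  2.12  1.39  1.83 -1.25] [ 0.26 -0.47 -1.52] 63.903766792537255
[ 0.33  0.36 -0.56] [ 447.76 -272.57  264.01]
```

View pics/p3.png

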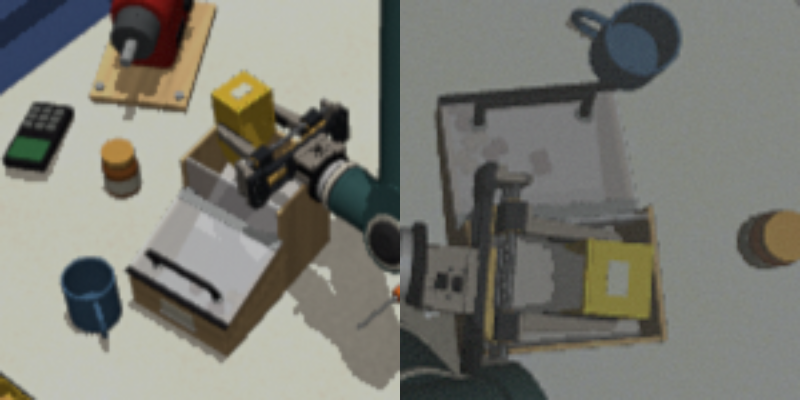

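Run:
```python
from pour import *
for th,lz,f in ((60,205,60),(30,260,120),(0,315,120)):
    P,r=pose(th,lz); robot.servo_line(P,feed=f,rotation=r)
robot.hold(0.3)
o=robot.observe();print(o['t'],o['contact_force'],o['grip_width']*92,o['joints'])
w=snap('wrist'); t=snap('top')
cv2.imwrite('pics/p4.png',np.hstack([cv2.resize(w,(480,300)),cv2.resize(t[120:260,350:490],(300,300))])[:,:,::-1])
for c,x in find('toggle0_center','top')+find('toggle0_center','wrist'): print(c,x)
```

```text
19.1667 [-0.3  -0.74 -1.56] 64.05972383952033 [ 1.06  0.28 -0.59  1.71  0.17  1.2   0.35]
```

View pics/p4.png

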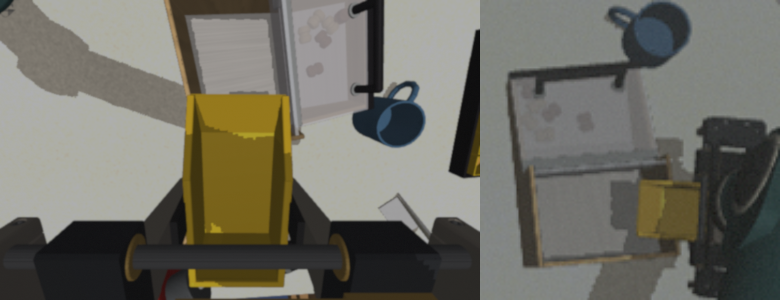

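The bin is empty and the toggles show under the flap at about (565, 120) in the right-hand view. Now the bin goes back to its original spot.

Run:
```python
from h import *
np.set_printoptions(precision=2,suppress=True)
x,y,yaw=np.load('bin.npy'); R=rv(Rz(yaw)@DOWN[1])
try: robot.servo_line([x,y,230],feed=200,rotation=R)
except robot.IKError as e: print(e); robot.movep([x,y,230],R)
robot.servo_line([x,y,40],feed=150)
robot.servo_line([x,y,16],feed=30)
o=robot.observe();print(o['t'],o['contact_force'])
if o['contact_force'][2]<1: robot.servo_line([x,y,15],feed=20)
print(robot.observe()['contact_force'])
grip(1.0); o=robot.observe();print(o['t'],o['grip_width'],o['joints'])
robot.servo_line([x,y,130],feed=120)
s=snap('top')
for n in('bin_center','bin_lip'):
  for c,w in find(n,'top'): print(n,c,w)
# view over flap bar, tool y along dispenser x
d=np.radians(5); a=d+np.pi/2
for k in (0,1):
  R=Rz(a)@DOWN[k]
  for tilt in (0,25):
    RT=Rz(d)@Ry(-np.radians(tilt))@Rz(np.pi/2)@DOWN[k]
    for P in ([640,-222,118],[570,-228,240]): 
      q=kin.ik(P,rv(RT)); print(k,tilt,P,None if q is None else np.array(q))
w=snap('wrist')
cv2.imwrite('pics/p5.png',np.hstack([cv2.resize(w,(480,300)),cv2.resize(s[100:260,180:340],(300,300))])[:,:,::-1])
```

```text
24.5583 [-0.08 -0.55 -1.23]
[ 0.11 -0.25  2.66]
25.3917 1.0028189274310126 [ 0.17  0.75 -0.78  1.94  0.77  0.77  0.63]
bin_center 0.81 [654.45 165.73  29.46]
bin_center 0.77 [329.28 252.47  28.12]
bin_center 0.32 [739.28   7.68   0.28]
bin_lip 0.93 [291.58 319.41  25.32]
bin_lip 0.89 [727.78 181.51  25.19]
0 0 [640, -222, 118] [ 0.65  0.69 -0.54  1.58  0.4   0.99  0.07]
0 0 [570, -228, 240] [ 0.88  0.51 -0.76  1.63  0.37  1.16  0.11]
0 25 [640, -222, 118] [ 0.87  0.57 -0.63  1.91  0.37  0.38  0.15]
0 25 [570, -228, 240] [ 1.14  0.33 -0.83  1.94  0.09  0.58  0.41]
1 0 [640, -222, 118] [ 0.98  0.98 -1.18  1.55  0.94  1.26  2.88]
1 0 [570, -228, 240] [-0.53  0.74  1.35  1.72 -0.75  1.31 -2.07]
1 25 [640, -222, 118] [ 1.18  0.82 -1.13  1.89  1.06  0.62  2.77]
1 25 [570, -228, 240] [-0.61  0.5   1.37  2.04 -1.05  0.93 -1.75]
```

View pics/p5.png

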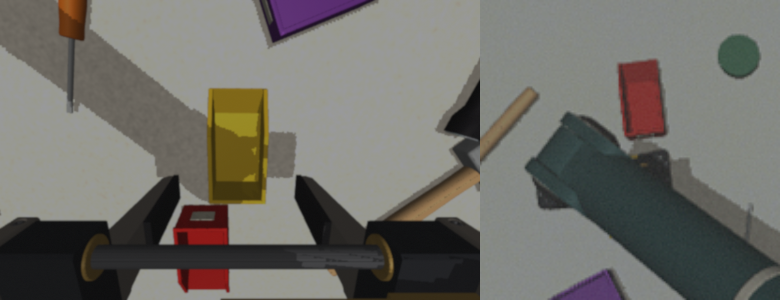

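The yellow bin stands upright and empty at about (238, 145) in the left picture, with its neighbours untouched. On to the flap bar.

Run:
```python
from h import *
np.set_printoptions(precision=2,suppress=True)
p=np.array(robot.observe()['tcp_pos']); robot.servo_line([p[0],p[1],260],feed=250)
R=Rz(np.radians(95))@DOWN[0]
robot.movep([640,-222,270],rv(R)); grip(0.45)
print(robot.observe()['t'],robot.observe()['joints'],robot.observe()['grip_width'])
w=snap('wrist','w6.png')
for n in('flap_bar','flap_hinge','hopper_mouth','toggle0_center'):
  for c,x in find(n,'wrist'): print(n,c,x,px(x,'wrist'))
t=snap('top')
for c,x in find('flap_bar','top')+find('bin_center','top')+find('bin_lip','top'): print(c,x)
```

```text
29.8333 [ 0.76  0.58 -0.73  1.43  0.39  1.27  0.09] 0.4498033134510206
flap_bar 0.91 [ 638.9  -221.53  136.54] [314.09 188.74]
flap_hinge 0.92 [ 515.31 -232.63  134.14] [191.68 188.42]
0.7 [ 638.54 -222.58  134.59]
0.91 [657.8  168.27  28.17]
0.76 [511.15 196.27  26.35]
0.73 [330.67 254.85  29.23]
0.6 [293.56 319.75  23.73]
0.56 [441.27 189.46  28.28]
0.33 [ 512.37 -238.22  137.42]
```

View pics/w6.png

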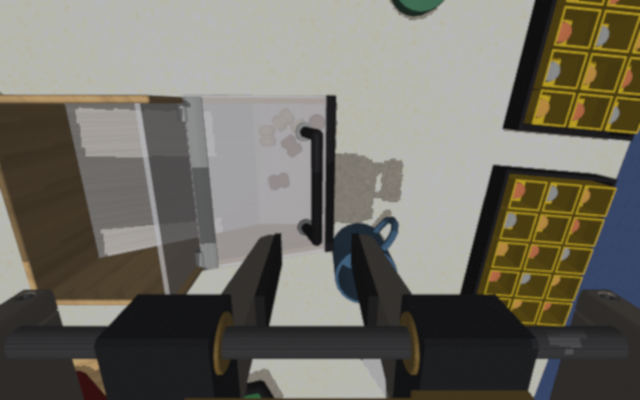

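The flap is shut with the toggles visible under it, around (285, 140). The bar runs vertically at column 317, rows 133–240, so the tool yaw already matches it. Next: pinch and lift along the arc.

Run:
```python
from h import *
np.set_printoptions(precision=2,suppress=True)
e=[ray((317,135),136,'wrist'),ray((317,238),136,'wrist')]; print(e)
d=np.arctan2(e[0][1]-e[1][1],e[0][0]-e[1][0])-np.pi/2; print(np.degrees(d))
b=(e[0]+e[1])/2; b=(b+[638.7,-222,136])/2; b[2]=136; print(b)
d=np.radians(5); RD=Rz(d); ex=RD@[1,0,0]
R=rv(RD@Rz(np.pi/2)@DOWN[0])
robot.servo_line(b+[0,0,30-19],feed=150,rotation=R)
robot.servo_line(b+[0,0,-18],feed=50)
o=robot.observe();print(o['t'],o['contact_force'])
grip(0.0,15); o=robot.observe();print(o['t'],o['grip_width']*92,o['grip_force'],o['contact_force'],o['joints'],o['tcp_pos'])
np.save('bar.npy',b)
for ph in range(0,61,10):
    el=np.radians(1.9+ph); RT=RD@Ry(-np.radians(25*ph/60))@Rz(np.pi/2)@DOWN[0]
    g=b-126*np.cos(np.radians(1.9))*ex+126*np.cos(el)*ex; g[2]=132+126*np.sin(el)
    q=kin.ik(g+RT@[0,0,18],rv(RT)); print(ph,g,None if q is None else np.array(q))
```

```text
[array([ 637.15, -168.28,  136.  ]), array([ 646.6 , -275.19,  136.  ])]
5.051376869668887
[ 640.29 -221.87  136.  ]
31.9833 [ 0.42 -0.14 -0.48]
32.5417 11.14925161113001 15.000020563602448 [-0.75  0.56  0.59] [ 0.72  0.72 -0.66  1.57  0.5   1.02  0.01] [ 640.44 -221.88  118.15]
0 [ 640.29 -221.87  136.18] [ 0.72  0.72 -0.66  1.57  0.5   1.02  0.01]
10 [ 637.66 -222.1   157.98] [ 0.77  0.67 -0.69  1.62  0.48  0.96  0.02]
20 [ 631.3  -222.65  179.  ] [ 0.83  0.62 -0.73  1.67  0.45  0.89  0.05]
30 [ 621.4  -223.52  198.58] [ 0.9   0.56 -0.77  1.73  0.43  0.81  0.08]
40 [ 608.26 -224.67  216.15] [ 0.98  0.51 -0.82  1.79  0.39  0.74  0.12]
50 [ 592.29 -226.07  231.15] [ 1.08  0.46 -0.88  1.86  0.34  0.66  0.17]
60 [ 573.96 -227.67  243.15] [ 1.21  0.41 -0.95  1.93  0.27  0.57  0.25]
```

Run:
```python
from h import *
np.set_printoptions(precision=2,suppress=True)
b=np.load('bar.npy'); RD=Rz(np.radians(5)); ex=RD@[1,0,0]
for ph in range(5,61,5):
    el=np.radians(1.9+ph); RT=RD@Ry(-np.radians(25*ph/60))@Rz(np.pi/2)@DOWN[0]
    g=b-126*np.cos(np.radians(1.9))*ex+126*np.cos(el)*ex; g[2]=132+126*np.sin(el)
    robot.servo_line(g+RT@[0,0,18],feed=40,rotation=rv(RT))
    o=robot.observe(); F=o['contact_force']; print(ph,o['t'],F,round(o['grip_width']*92,1))
    if np.linalg.norm(F)>15 or o['grip_width']*92<8: print('STOP'); break
robot.hold(0.3)
o=robot.observe();print(o['t'],o['tcp_pos'],o['contact_force'],o['grip_width']*92,o['grip_force'])
w=snap('wrist'); s=snap('scene')
for n in('flap_bar','flap_hinge'):
  for cam in ('scene','wrist'):
    for c,x in find(n,cam): print(n,cam,c,x)
cv2.imwrite('pics/p7.png',np.hstack([cv2.resize(w,(400,250)),cv2.resize(s[90:240,180:420],(400,250))])[:,:,::-1])
```

```text
5 32.9667 [ 1.38 -0.76 -1.52] 11.5
10 33.3917 [ 2.87 -0.21 -1.23] 11.6
15 33.8167 [ 4.34  0.95 -0.47] 11.7
20 34.2417 [ 4.84  0.13 -0.04] 11.2
25 34.6667 [ 5.9  -0.05  1.34] 11.3
30 35.0833 [ 5.36 -0.18  1.55] 11.1
35 35.5 [6.37 0.4  2.07] 11.6
40 35.9167 [ 5.99 -0.18  3.1 ] 11.1
45 36.3333 [ 5.41 -0.05  2.76] 11.5
50 36.75 [5.49 0.08 3.86] 11.5
55 37.1667 [5.4  0.57 5.81] 11.5
60 37.5833 [5.64 0.94 6.11] 11.2
37.8833 [ 583.74 -226.75  228.68] [4.93 0.62 6.09] 11.780624291596048 15.001464486122131
flap_bar scene 0.75 [ 579.47 -225.15  239.26]
flap_bar wrist 0.62 [ 577.68 -224.53  245.35]
flap_hinge scene 0.6 [ 513.57 -230.28  133.6 ]
flap_hinge wrist 0.58 [ 514.28 -232.51  132.75]
```

View pics/p7.png

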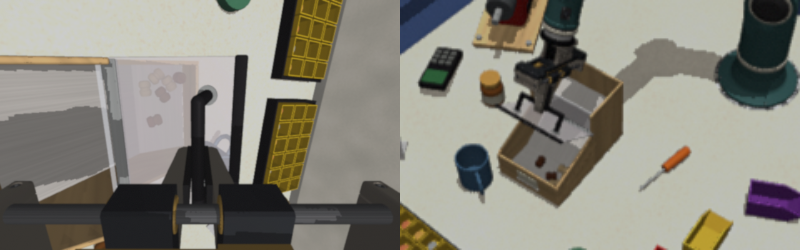

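Run:
```python
from h import *
w=snap('wrist'); s=snap('scene')
cv2.imwrite('pics/p8.png',np.hstack([cv2.resize(w[80:280,150:350],(400,400),interpolation=2),cv2.resize(s[120:220,230:330],(400,400),interpolation=2)])[:,:,::-1])
```

```text
(no output)
```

View pics/p8.png

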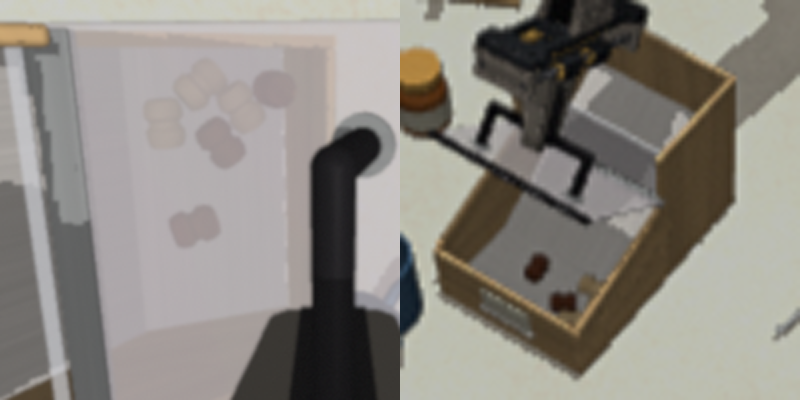

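The left crop shows all six toggles in the trough: pale at (163,122), (200,83) and (240,105); dark at (220,142), (273,88) and (194,226). The bar is firmly pinched and still, so I'm handing in.

```bash
python3 -c "
from h import *
print(robot.job_done()); print(robot.observe()['t'])"
```

```text
the job is handed in; nothing more can be done
None
the job is handed in; nothing more can be done
```

I handed the job in at about 38 s: all six toggles are in the dispenser trough, the yellow bin stands empty and upright at its original spot, and the gripper is holding the flap still at about 59 ± 2 degrees, estimated from the arm pose and cameras.

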